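# Draw the long turner out of the utensil dryer

## Task

Press the dryer's red stop button fully down and let it spring back; then take the long turner lying in the dryer by its handle, tilt it and draw it out diagonally through the opening, which is shorter than the turner, without wrenching it against the dryer. Finish still holding it in the gripper, at rest, with every part of it at least 8 cm above the dryer's top, clear of the dryer and the things around it; leave all the other things where they stand.

Things in the scene. Friction and masses are not known exactly. Their poses are not given: they have to be found in the camera images.
- stop (a joint): travel of the stop button in m: 0 released, 0.006 fully down; a spring of about 5 N at the bottom pushes it back up
- stop_top (a point): centre of the top of the round red stop button (32 mm across, black housing) on the white cover of the dryer; it is pressed straight down. The point moves down with the button
- dryer_opening (a point): centre of the opening in the top of the white utensil dryer, level with its top, 90 mm above the worktop. Axes as the dryer's: y along its length, x across, z up. The opening is 160 mm along y and 180 mm along x. On its -y side a flat fixed cover (215 mm long) closes the rest of the box; a 25 mm lip lies on its +y side and 20 mm lips on both x sides. The top sheet is 4 mm thick
- dryer: the white utensil dryer, a box fixed to the worktop, 400 mm (y) by 220 mm (x) by 90 mm high; origin at the centre of its underside. Inside it is 388 mm by 212 mm, with a flat floor 12 mm above the worktop. The opening's centre is 95 mm along +y; the button and the salt dish are on the cover at -y
- turner_grip (a point): point to grip on the turner's red handle, on its centre line, 10 mm above its underside and 55 mm from its end. x points along the turner from blade to handle end, y across, z up out of its flat side. The handle is 120 mm long, 18 mm wide, 20 mm tall and shows in the dryer's opening
- turner_end (a point): middle of the end of the turner's handle, 55 mm beyond the grip point along x
- turner_tip (a point): middle of the front edge of the turner's blade, 245 mm behind the grip point along -x and 8 mm lower
- turner: kitchen turner (spatula), rigid, 300 mm long, 0.13 kg: red handle 120 mm, steel shank 100 mm (10 wide, 6 tall), black blade 80 mm (62 wide, 4 thick), undersides in one plane. Starts flat on the dryer's inner floor, roughly along its length, shank and blade hidden under the cover. Origin at mid-length on the underside, axes as the grip point, which is 95 mm along x and 10 mm up
- salt_dish: small blue round salt dish, 48 mm wide, 28 mm tall, standing on the dryer's cover in the far corner from the opening; bystander, leave alone; origin at the centre of its underside
- mug: white mug, 80 mm wide, 95 mm tall, on the worktop; bystander; origin at the centre of its underside
- soap: green dish soap bottle, 60 mm wide, 190 mm tall; bystander; origin at the centre of its underside
- tin: blue and steel food tin, 72 mm wide, 110 mm tall; bystander; origin at the centre of its underside
- jar: amber glass jar, 70 mm wide, 100 mm tall; bystander; origin at the centre of its underside
- plate: white dinner plate, 190 mm wide, 20 mm tall, lying flat; bystander; origin at the centre of its underside

How it is judged:
By the outcome, as a careful person would: the job done as asked, in the order asked, and still so for the second after the job is handed in, while the arm keeps its last pose, push and grip.
It also fails if it takes over 48 s, if anything falls off the work surface, if the arm or the gripper's body presses on something with over 40 N, if the wrist force passes 120 N, or if a joint passes its speed limit or range.

## Robot

A 7-joint arm with a two-finger parallel gripper is mounted at the origin on the work surface. World frame = base frame: x ahead of the robot, y to its left, z up, the work surface at z = 0. Lengths are in m, angles in rad, forces in N, time in s.
With the tool pointing down it reaches from about 0.4 to 0.875 m from the base axis. Payload 19.3 kg.
Tool frame: the origin (TCP) lies at the very end of the fingers, on their centre line; the grasp point (between the pads) lies 19 mm behind it; z points along the fingers, y is the line along which they close (so a half turn about z gives the same grasp; the last joint's range is limited). The gripper opens to 85 mm and grips with 20 to 120 N. Pads are 22 mm wide; open, the fingers measure 114 mm over their backs; the gripper's body (76 mm by 85 mm) begins 54 mm behind the grasp point. The pads swing forward as they close: fully open they stand 13 mm farther back than shut.
Start: joints at [-1.262, 0.521, -0.036, 1.599, 0.021, 1.021, -0.113], TCP at [0.231, 0.581, 0.231] pointing down, gripper open.
Joint ranges: [-2.91, 2.91], [-0.3, 2.13], [-1.5, 1.42], [0.17, 2.43], [-1.26, 4.41], [0.16, 1.93], [-2.52, 2.52]. Speed limits (rad/s): [1.89, 1.89, 2.39, 2.39, 3.01, 3.01, 3.01].

## Interface

Orientations are given as [roll, pitch, yaw] about the fixed x, y, z axes, in that order (R = Rz(yaw) Ry(pitch) Rx(roll)).
In Python, from workcell import bot gives the robot as it stands.
- The arm moves only by the tool carry_out, never from a script. Its argument "rows" is a list that holds one entry, the list of rows, each a list of 4 numbers: the shift along the tool's x, y, z in m, then the turn about the tool's z in degrees. In form: [[[x, y, z, twist], ...]]. A call has 1 to 12 rows; each row is the pose to reach, as a shift and turn from the pose commanded when the call began, along the tool's axes at that moment; what a row does not reach only later rows make up. A row lasts 1/12 s, in which the tool goes at most 41.7 mm and 7.16 degrees, less where a joint would pass 70% of its speed; a pose out of reach is approached as far as the arm can. A call with a gripper value outside its range is refused whole. "grip" is the finger opening in m, from 0 to 0.0854, set as the call begins (left out, the last holds). The fingers move at their own pace and stop on an object; "grip_force" is the grip in N (left out, the last holds). Time passes only in rows, so rows that repeat a pose let the fingers close. It gives the time, the measured TCP pose, the force, the opening and the grip force at its end, in the units of the state.
- bot.observe(): the state, without advancing time (a new reading comes with each control period).
- bot.grab_frame(name): name is "scene" or "top"; returns a dict with "pixels" (384x512x3 uint8, red, green, blue), "K" (3x3 intrinsics, pixels), "pose" (4x4, takes a point from camera to world coordinates). Camera axes: x right, y down, z forward; pixel columns grow to the right and rows downward; lengths in m; the calibration is good to about 2 mm. A picture is of the moment at which its call begins. There is no depth.
- bot.job_done(): hands the job in; it is judged then, once.
Trained networks look in a picture, given as the dict that the camera call returned (one of the last four; its "shot" number tells which), for a name from the list of things; names that differ only in an ending like _2 or _b are one class to them, and where a whole thing is asked for, a point or a joint stands for the part that bears it (a point fixed in the world has none). Each returns a list of dicts, best first, with "conf" (0 to 1); they miss things now and then, are a little off and sometimes report something else, mostly with a low value. They report only what shows in the picture. A call takes as long as a camera call.
- bot.look_for(picture, label): "position" ([column, row] in pixels, amid what is visible of it).
- bot.regions_of(picture, label): "region" (384x512 bool, what is visible of it) and "position" ([column, row] in pixels, amid what is visible of it).
- bot.spot_point(picture, label): "position" ([column, row] in pixels: a listed point, or the origin of a listed thing).
The state is a dict: "clock": time; "qpos": joint angles; "qd": joint speeds; "joint_efforts": joint torques, N m; "position": TCP position; "tool_rot": TCP orientation; "force": force on the tool from outside, world axes, zero at the start; "moment": the same for the moment, N m; "grip_width": finger opening in m; "finger_force": force on a finger pad.
Only numpy, scipy, OpenCV 4.12 (cv2) and the standard library are available. Lean on these libraries where they do the work, as an engineer would, in place of code of your own. Each camera call takes 0.05 s, during which the arm holds its last target. There are 200 camera calls.

## Working session

There is one attempt and no reset: what is moved stays moved. The work goes in short steps, Python scripts to look and compute and a tool call to move; the robot and the scene stay as the last step left them, time stands still between calls to the robot, and variables do not carry over. Pictures are saved under pics/ and viewed, at most 10 in all, crops included, and the job is handed in when it is done.

Besides the shell and the picture viewer there is one more tool, called after "Request:" as name(argument=value, ...) on one line, values as JSON. carry_out: Moves the arm, as the interface text tells. Its arguments: {"type":"object","properties":{"rows":{"type":"array","items":{"type":"array","items":{"type":"array","items":{"type":"number"}}}},"grip":{"type":"number"},"grip_force":{"type":"number"}},"required":["rows"]}

```bash
mkdir -p pics; cat > h.py <<'E'
import numpy as np, cv2
from workcell import bot
def ray(f,p):
    d=np.linalg.inv(f["K"])@np.array([p[0],p[1],1.]); T=np.array(f["pose"]); return T[:3,3],T[:3,:3]@d
def onz(f,p,z):
    o,d=ray(f,p); return o+d*(z-o[2])/d[2]
def proj(f,P):
    T=np.array(f["pose"]); c=T[:3,:3].T@(np.array(P)-T[:3,3]); u=f["K"]@c; return u[:2]/u[2]
def tri(obs):
    A=np.zeros((3,3));b=np.zeros(3)
    for f,p in obs:
        o,d=ray(f,p); d=d/np.linalg.norm(d); M=np.eye(3)-np.outer(d,d); A+=M;b+=M@o
    return np.linalg.solve(A,b)
def save(f,n): cv2.imwrite("pics/"+n,cv2.cvtColor(f["pixels"],cv2.COLOR_RGB2BGR))
E
python3 - <<'E'
from h import *
s=bot.observe(); print({k:np.round(v,3) for k,v in s.items()})
F={n:bot.grab_frame(n) for n in("scene","top")}
for n,f in F.items(): save(f,n+"1.png"); print(n,np.round(f["pose"],3).tolist())
zs={"stop_top":None,"dryer_opening":.09,"dryer":0,"turner_grip":.022,"turner_end":.022,"salt_dish":.09,"mug":0,"soap":0,"tin":0,"jar":0,"plate":0}
for l,z in zs.items():
    r=[]
    for n,f in F.items():
        q=bot.spot_point(f,l)
        if q: r.append((f,q[0]["position"])); print(l,n,np.round(q[0]["position"],1),round(q[0]["conf"],2), np.round(onz(f,q[0]["position"],z if z is not None else .11),4))
    if len(r)==2: print("   tri",np.round(tri(r),4))
E
```

```text
{'clock': np.float64(0.0), 'qpos': array([-1.262,  0.522, -0.036,  1.6  ,  0.021,  1.021, -0.113]), 'qd': array([ 0.   , -0.001, -0.001, -0.   , -0.001,  0.001,  0.001]), 'joint_efforts': array([-1.0000e-03, -9.2712e+01,  1.9800e+00, -3.6990e+01,  1.8000e-02,
        8.0000e-03,  0.0000e+00]), 'position': array([0.231, 0.58 , 0.231]), 'tool_rot': array([-3.14 ,  0.   ,  2.763]), 'force': array([ 0.235,  0.198, -0.957]), 'moment': array([-0.005, -0.028, -0.037]), 'finger_force': np.float64(0.0), 'grip_width': np.float64(0.085)}
scene [[-0.632, 0.537, -0.558, 1.288], [0.775, 0.426, -0.468, 0.622], [-0.014, -0.728, -0.685, 0.984], [0.0, 0.0, 0.0, 1.0]]
top [[0.024, -0.993, 0.118, 0.419], [-1.0, -0.024, -0.004, 0.004], [0.007, -0.118, -0.993, 1.434], [0.0, 0.0, 0.0, 1.0]]
stop_top scene [244.7 153.9] 0.61 [ 0.4331 -0.1347  0.11  ]
dryer_opening top [234.1 199.8] 0.85 [0.5552 0.0654 0.09  ]
dryer scene [255.8 209. ] 0.85 [0.5408 0.0026 0.    ]
dryer top [259.8 214.9] 0.95 [ 0.5187 -0.0124  0.    ]
   tri [ 0.5208 -0.0132 -0.0258]
turner_grip scene [267.7 218. ] 0.47 [0.5655 0.0737 0.022 ]
[... 387 characters left out ...]
mug scene [153.4 175.5] 0.56 [ 0.6445 -0.4172  0.    ]
mug top [388.8 179. ] 0.75 [ 0.6425 -0.4188  0.    ]
   tri [ 0.6429 -0.4196 -0.0024]
soap scene [194.2 144.7] 0.82 [ 0.408  -0.4364  0.    ]
soap top [400.1 251. ] 0.85 [ 0.4167 -0.4517  0.    ]
   tri [ 0.4114 -0.4448 -0.    ]
tin scene [222.5 267.4] 0.92 [0.796  0.0798 0.    ]
tin top [236.8 126.6] 0.82 [ 0.8004  0.0678 -0.    ]
   tri [ 0.7975  0.0727 -0.0036]
jar scene [212.  166.1] 0.74 [ 0.4643 -0.2802  0.    ]
jar top [406.7 215.5] 0.9 [ 0.5279 -0.4739  0.    ]
   tri [ 0.4785 -0.3928 -0.0118]
plate scene [416.7 229.3] 0.76 [0.2854 0.4744 0.    ]
plate top [101.3 287.8] 0.86 [0.2829 0.469  0.    ]
   tri [ 0.2816  0.4723 -0.0051]
```

```bash
python3 - <<'E'
import cv2
a=cv2.imread("pics/scene1.png")[90:290,130:350]; b=cv2.imread("pics/top1.png")[120:270,180:380]
a=cv2.resize(a,(440,400),interpolation=cv2.INTER_CUBIC);a=cv2.resize(a,(396,360)); b=cv2.resize(b,(400,300),interpolation=cv2.INTER_CUBIC)
import numpy as np
b=cv2.copyMakeBorder(b,0,60,0,0,cv2.BORDER_CONSTANT)
cv2.imwrite("pics/c1.png",np.hstack([a,b]))
E
```

```text
(no output)
```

View pics/c1.png

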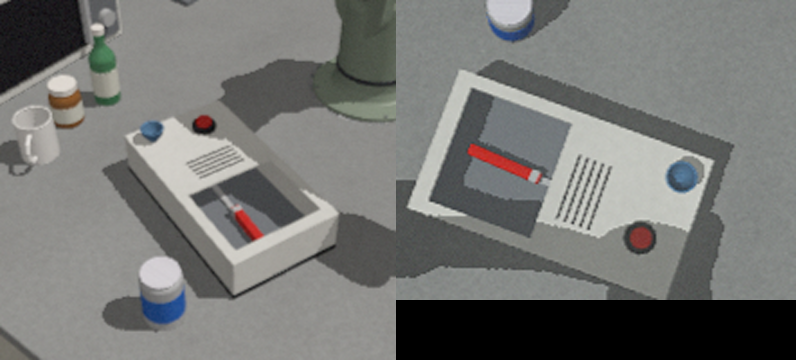

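View pics/top1.png

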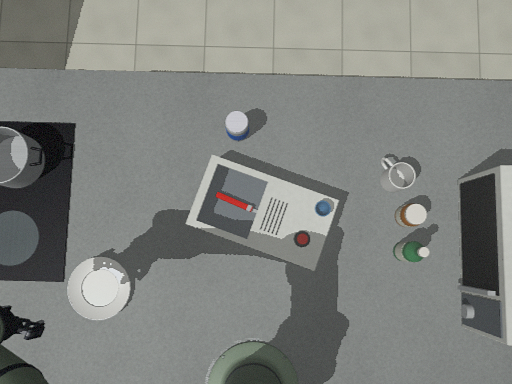

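The views show the dryer with the opening at its +y end, red handle from (217,195) to (256,210) in the top view, the button at (302,239), and the salt dish at (324,207). I'll refine with colour.

```bash
cat >> h.py <<'E'
def red(f):
    p=f["pixels"].astype(int); return ((p[...,0]>90)&(p[...,0]>2.2*p[...,1])&(p[...,0]>2.2*p[...,2])).astype(np.uint8)
E
python3 - <<'E'
from h import *
F={n:bot.grab_frame(n) for n in("scene","top")}
B=[]
for n,f in F.items():
    k,lab,st,c=cv2.connectedComponentsWithStats(red(f))
    for i in range(1,k):
        if st[i,4]<15: continue
        print(n,st[i],np.round(c[i],1))
        ys,xs=np.nonzero(lab==i)
        r=cv2.minAreaRect(np.c_[xs,ys].astype(np.float32)); bx=cv2.boxPoints(r)
        print("  box world z=.032",np.round([onz(f,p,.032)[:2] for p in bx],3).tolist()," c z.105",np.round(onz(f,c[i],.105),4))
f=F["top"]
p=f["pixels"].astype(int); 
C=[onz(f,q,.09) for q in((212,156),(338,199),(315,269),(187,224))]
print(np.round(C,4).tolist(), np.mean(C,0))
y=(C[0]+C[3]-C[1]-C[2])/2;x=(C[0]+C[1]-C[2]-C[3])/2; print(np.linalg.norm(y),np.linalg.norm(x),np.degrees(np.arctan2(y[1],y[0])),np.degrees(np.arctan2(x[1],x[0])))
k=bot.regions_of(f,"stop_top"); print([(r["conf"],r["position"],int(r["region"].sum())) for r in k])
E
```

```text
scene [239 154   9   7  49] [242.9 157.2]
  box world z=.032 [[0.371, -0.219], [0.352, -0.195], [0.381, -0.17], [0.4, -0.195]]  c z.105 [ 0.4469 -0.1318  0.105 ]
scene [261 207  15  16 108] [267.4 214.8]
  box world z=.032 [[0.561, 0.033], [0.537, 0.034], [0.564, 0.104], [0.587, 0.103]]  c z.105 [0.6179 0.112  0.105 ]
top [216 192  32  18 188] [231.3 200.2]
  box world z=.032 [[0.57, 0.127], [0.587, 0.121], [0.549, 0.027], [0.533, 0.033]]  c z.105 [0.5523 0.0728 0.105 ]
top [298 235   9   9  56] [302.3 239.1]
  box world z=.032 [[0.458, -0.13], [0.458, -0.154], [0.434, -0.155], [0.434, -0.13]]  c z.105 [ 0.4444 -0.1357  0.105 ]
[[0.6848, 0.1351, 0.09], [0.565, -0.2413, 0.09], [0.3592, -0.175, 0.09], [0.4806, 0.2012, 0.09]] [ 0.52238542 -0.0199974   0.09      ]
0.3951621257688481 0.21539029470523963 72.23297100574118 -17.87818923300279
[(0.49, [301.5, 233.5], 68), (0.45, [263.4, 213.5], 9866)]
```

Request:
carry_out(rows=[[[-0.02,-0.016,0,2],[-0.05,-0.04,0,6],[-0.08,-0.065,0,12],[-0.11,-0.09,0,18],[-0.14,-0.113,0,24],[-0.17,-0.137,0,30],[-0.2,-0.162,0,36],[-0.23,-0.186,0,42],[-0.26,-0.21,0,48],[-0.29,-0.234,0,54],[-0.32,-0.259,0,60],[-0.35,-0.283,0,66]]], grip=0)

```text
clock: 2.35
position: [0.4523, 0.1865, 0.2316]
tool_rot: [3.141, -0.0, 1.606]
force: [1.5, 0.9, -0.1]
grip_width: -0.0001
finger_force: 0.0
```

Request:
carry_out(rows=[[[-0.025,-0.001,0,2],[-0.055,-0.003,0,4],[-0.087,-0.005,0,6],[-0.12,-0.007,0,9],[-0.155,-0.009,0.01,12],[-0.19,-0.011,0.02,15],[-0.225,-0.013,0.03,18],[-0.26,-0.015,0.045,21],[-0.29,-0.017,0.06,24],[-0.31,-0.018,0.075,24],[-0.321,-0.018,0.085,24],[-0.321,-0.018,0.09,24]]])

```text
clock: 3.35
position: [0.4459, -0.1355, 0.1403]
tool_rot: [-3.141, 0.001, 1.189]
force: [-0.7, 0.3, -0.7]
grip_width: -0.0001
finger_force: 0.0
```

```bash
python3 - <<'E'
from h import *
F={n:bot.grab_frame(n) for n in("scene","top")}
s=bot.observe(); print(s["position"],s["tool_rot"],s["qpos"])
im=[]
for n,f in F.items():
    u=proj(f,s["position"]);b=proj(f,[.446,-.134,.1]); print(n,u,b)
    x,y=b.astype(int); c=np.ascontiguousarray(f["pixels"][y-45:y+30,x-45:x+45]); im.append(cv2.resize(c,None,fx=4.2,fy=4.2,interpolation=cv2.INTER_CUBIC))
    k,lab,st,c=cv2.connectedComponentsWithStats(red(f))
    for i in range(1,k):
        if st[i,4]>14: print(st[i],c[i])
cv2.imwrite("pics/c2.png",cv2.cvtColor(np.hstack(im),cv2.COLOR_RGB2BGR))
E
```

```text
[ 0.44616835 -0.13305786  0.14078471] [-3.14039155e+00  2.63575776e-04  1.19117179e+00] [-0.18677801  0.45103043  0.4540881   2.10891479 -0.32192219  0.64860883
  0.10754003]
scene [242.38971083 148.88976306] [242.6052744  157.91701681]
[239 154   9   7  51] [243.01960784 157.21568627]
[261 207  15  16 108] [267.37037037 214.7962963 ]
top [302.75412126 238.2049599 ] [301.58066976 238.53599422]
[216 192  32  18 188] [231.30851064 200.17553191]
```

View pics/c2.png

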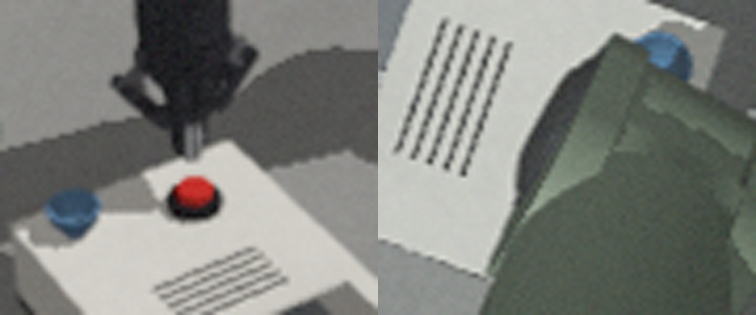

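The closed fingertips stand right over the red button. Descending.

Request:
carry_out(rows=[[[0,0,0.008,0],[0,0,0.016,0],[0,0,0.022,0],[0,0,0.026,0],[0,0,0.029,0],[0,0,0.032,0],[0,0,0.034,0],[0,0,0.034,0]]])

```text
clock: 4.12
position: [0.4465, -0.1329, 0.1071]
tool_rot: [-3.141, -0.0, 1.192]
force: [-0.7, 2.7, 4.3]
grip_width: -0.0001
finger_force: 2.1
```

Request:
carry_out(rows=[[[0,0,0.001,0],[0,0,0.002,0],[0,0,0.002,0]]])

```text
clock: 4.37
position: [0.4467, -0.1331, 0.1058]
tool_rot: [3.141, -0.001, 1.192]
force: [-4.2, 4.2, 19.1]
grip_width: -0.0002
finger_force: 9.8
```

Request:
carry_out(rows=[[[0,0,0.001,0],[0,0,0.002,0],[0,0,0.002,0]]])

```text
clock: 4.62
position: [0.4468, -0.1332, 0.105]
tool_rot: [3.141, -0.002, 1.191]
force: [-14.7, 8.2, 61.4]
grip_width: -0.0001
finger_force: 30.2
```

Request:
carry_out(rows=[[[0,0,0.001,0],[0,0,0.002,0],[0,0,0.002,0]]])

```text
clock: 4.87
position: [0.4471, -0.1333, 0.1043]
tool_rot: [3.14, -0.003, 1.191]
force: [-23.6, 10.7, 101.8]
grip_width: 0.0
finger_force: 50.7
```

Firmly at the bottom stop; retract straight up, right away.

Request:
carry_out(rows=[[[0,0,-0.004,0],[0,0,-0.01,0],[0,0,-0.02,0],[0,0,-0.035,0],[0,0,-0.055,0],[0,0,-0.08,0],[0,0,-0.1,0],[0,0,-0.1,0]]])

```text
clock: 5.53
position: [0.4479, -0.1339, 0.2047]
tool_rot: [3.137, -0.001, 1.191]
force: [0.5, -0.2, 0.6]
grip_width: -0.0002
finger_force: 0.0
```

```bash
python3 - <<'E'
from h import *
f=bot.grab_frame("scene"); s=bot.observe(); print(s["position"],s["tool_rot"],s["force"])
k,lab,st,c=cv2.connectedComponentsWithStats(red(f)); print(st[1:],c[1:])
E
```

```text
[ 0.44742851 -0.13337275  0.2030434 ] [ 3.13834769e+00 -1.05201908e-03  1.19207732e+00] [ 0.24677922  1.16316342 -0.82332089]
[[239 154   9   7  51]
 [261 207  15  16 110]] [[243.01960784 157.21568627]
 [267.36363636 214.88181818]]
```

Request:
carry_out(rows=[[[0.015,0.002,0,0],[0.04,0.005,0,0],[0.07,0.008,0,0],[0.105,0.012,0,0],[0.14,0.017,0,0],[0.175,0.021,0,0],[0.205,0.024,0,0],[0.225,0.027,0.01,0],[0.237,0.028,0.03,0],[0.237,0.028,0.05,0],[0.237,0.028,0.065,0],[0.237,0.028,0.065,0]]], grip=0.06, grip_force=20)

```text
clock: 6.58
position: [0.5584, 0.0765, 0.133]
tool_rot: [-3.138, 0.003, 1.192]
force: [-0.4, -0.1, 0.6]
grip_width: 0.0599
finger_force: 0.0
```

```bash
python3 - <<'E'
from h import *
F={n:bot.grab_frame(n) for n in("scene","top")}
s=bot.observe(); print(s["position"],s["tool_rot"],s["qpos"],s["grip_width"])
im=[]
for n,f in F.items():
    b=proj(f,[.56,.077,.05]); print(n,proj(f,s["position"]),b)
    x,y=b.astype(int); c=np.ascontiguousarray(f["pixels"][y-45:y+30,x-45:x+45]); im.append(cv2.resize(c,None,fx=4.2,fy=4.2,interpolation=cv2.INTER_CUBIC))
cv2.imwrite("pics/c3.png",cv2.cvtColor(np.hstack(im),cv2.COLOR_RGB2BGR))
E
```

```text
[0.55991266 0.07622903 0.1359844 ] [-3.14073430e+00  1.12368635e-03  1.19147185e+00] [-0.53680803  0.5910347   0.42175467  1.86085501 -0.33620179  0.76143584
 -0.31142295] 0.059828036127415656
scene [269.78442175 192.28420543] [269.60489886 211.61485097]
top [229.67515881 196.40011544] [230.89267416 199.46524175]
```

View pics/c3.png

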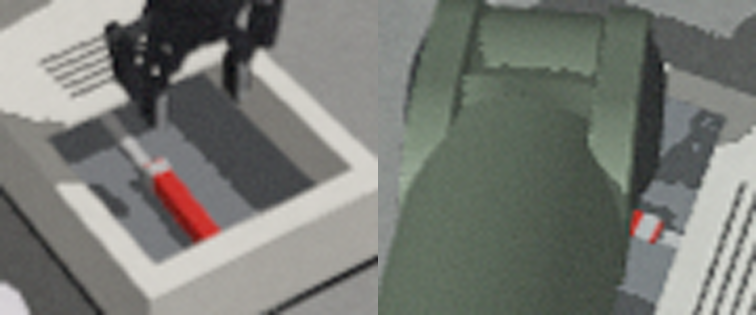

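The open fingers straddle the handle (left finger tip at crop (155,120), right (235,90)), well inside the opening. Descend.

Request:
carry_out(rows=[[[0,0,0.01,0],[0,0,0.025,0],[0,0,0.042,0],[0,0,0.06,0],[0,0,0.075,0],[0,0,0.088,0],[0,0,0.098,0],[0,0,0.106,0],[0,0,0.112,0],[0,0,0.116,0],[0,0,0.117,0],[0,0,0.117,0]]])

```text
clock: 7.68
position: [0.5603, 0.0766, 0.0194]
tool_rot: [3.141, -0.0, 1.192]
force: [-0.3, -0.5, -0.4]
grip_width: 0.0597
finger_force: 0.0
```

Request:
carry_out(rows=[[[0,0,0,0],[0,0,0,0],[0,0,0,0],[0,0,0,0],[0,0,0,0],[0,0,0,0]]], grip=0.01, grip_force=20)

```text
clock: 8.18
position: [0.5604, 0.0767, 0.0197]
tool_rot: [3.141, -0.0, 1.192]
force: [-1.3, 0.2, 6.3]
grip_width: 0.0174
finger_force: 22.2
```

Request:
carry_out(rows=[[[0,0,-0.002,0],[0,0,-0.005,0],[0,0,-0.009,0],[0,0,-0.013,0],[0,0,-0.017,0],[0,0,-0.021,0],[0,0,-0.025,0],[0,0,-0.028,0],[0,0,-0.03,0],[0,0,-0.03,0]]])

```text
clock: 9.02
position: [0.5604, 0.0767, 0.0497]
tool_rot: [3.141, -0.0, 1.192]
force: [0.5, -0.4, -1.9]
grip_width: 0.017
finger_force: 21.3
```

```bash
cat > look.py <<'E'
from h import *
import sys
F={n:bot.grab_frame(n) for n in("scene","top")}
s=bot.observe(); print({k:np.round(s[k],4) for k in("clock","position","tool_rot","force","moment","grip_width","finger_force")})
im=[]
for n,f in F.items():
    x,y=proj(f,[.56,.077,float(sys.argv[2])]).astype(int); w=int(sys.argv[3]); c=np.ascontiguousarray(f["pixels"][max(0,y-w):y+w,x-w:x+w]); im.append(cv2.resize(c,(390,390),interpolation=cv2.INTER_CUBIC))
    for l in("turner_end","turner_grip","turner_tip"):
        q=bot.spot_point(f,l)
        if q: print(n,l,np.round(q[0]["position"],1),round(q[0]["conf"],2))
cv2.imwrite("pics/"+sys.argv[1],cv2.cvtColor(np.hstack(im),cv2.COLOR_RGB2BGR))
E
python3 look.py l1.png .05 40
```

```text
{'clock': np.float64(9.1167), 'position': array([0.5602, 0.0767, 0.0493]), 'tool_rot': array([-3.1416,  0.    ,  1.192 ]), 'force': array([ 0.3823, -0.0626, -2.3505]), 'moment': array([ 0.0417, -0.0375, -0.0158]), 'grip_width': np.float64(0.0171), 'finger_force': np.float64(21.3294)}
scene turner_end [281.3 222.4] 0.41
scene turner_grip [168.2 155.5] 0.57
```

View pics/l1.png

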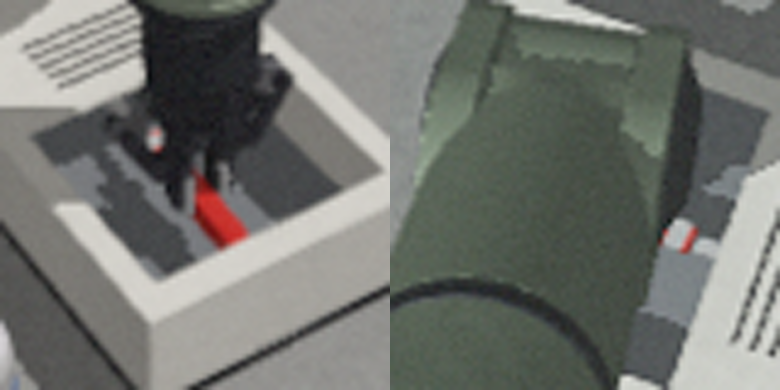

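The handle rose level (end at about (278,220), collar (261,199)); friction holds it flat. I'll raise it until the shank lightly touches the cover's edge, watching the force.

Request:
carry_out(rows=[[[0,0,-0.003,0],[0,0,-0.008,0],[0,0,-0.014,0],[0,0,-0.02,0],[0,0,-0.026,0],[0,0,-0.031,0],[0,0,-0.034,0],[0,0,-0.035,0],[0,0,-0.035,0]]])

```text
clock: 10.17
position: [0.5603, 0.0768, 0.0846]
tool_rot: [3.141, -0.0, 1.192]
force: [0.0, 0.9, -1.8]
grip_width: 0.0171
finger_force: 21.3
```

Request:
carry_out(rows=[[[0,0,-0.002,0],[0,0,-0.004,0],[0,0,-0.004,0]]])

```text
clock: 10.42
position: [0.5602, 0.0766, 0.0885]
tool_rot: [-3.142, 0.0, 1.192]
force: [-0.6, 0.4, -1.8]
grip_width: 0.0173
finger_force: 21.2
```

Request:
carry_out(rows=[[[0,0,-0.002,0],[0,0,-0.004,0],[0,0,-0.004,0]]])

```text
clock: 10.67
position: [0.5603, 0.0766, 0.0926]
tool_rot: [3.141, -0.0, 1.192]
force: [0.2, -0.2, -2.9]
grip_width: 0.0177
finger_force: 21.1
```

Request:
carry_out(rows=[[[0,0,-0.002,0],[0,0,-0.004,0],[0,0,-0.004,0]]])

```text
clock: 10.92
position: [0.5604, 0.0767, 0.0967]
tool_rot: [3.141, -0.0, 1.192]
force: [-0.3, -0.5, -2.1]
grip_width: 0.0179
finger_force: 21.0
```

Request:
carry_out(rows=[[[0,0,-0.002,0],[0,0,-0.004,0],[0,0,-0.004,0]]])

```text
clock: 11.17
position: [0.5603, 0.0767, 0.1007]
tool_rot: [3.141, -0.0, 1.192]
force: [-0.5, -1.0, -2.4]
grip_width: 0.0172
finger_force: 21.0
```

```bash
python3 look.py l2.png .1 40
```

```text
{'clock': np.float64(11.2667), 'position': array([0.5603, 0.0767, 0.1004]), 'tool_rot': array([ 3.1414e+00, -1.0000e-04,  1.1921e+00]), 'force': array([-0.4099,  0.4691, -2.2466]), 'moment': array([ 0.1543, -0.004 , -0.015 ]), 'grip_width': np.float64(0.0171), 'finger_force': np.float64(21.0709)}
scene turner_end [282.  208.1] 0.41
scene turner_grip [270.  201.8] 0.64
top turner_end [233.1 201. ] 0.27
```

View pics/l2.png

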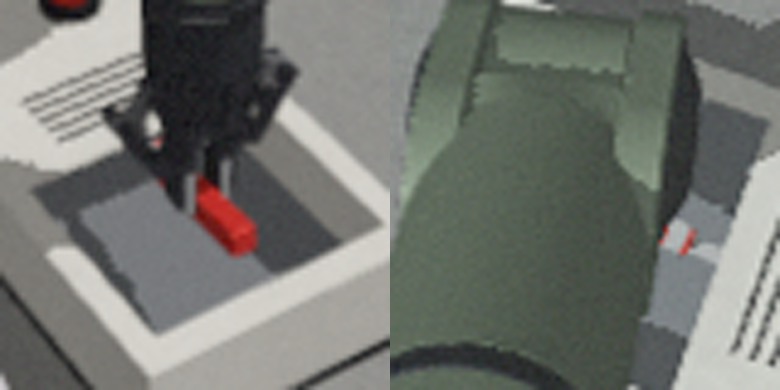

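The handle end is now above the lip (≈(282,208)) and the turner tilts about the cover edge with only about 1 N. Continue lifting.

Request:
carry_out(rows=[[[0,0,-0.002,0],[0,0,-0.004,0],[0,0,-0.007,0],[0,0,-0.01,0],[0,0,-0.013,0],[0,0,-0.015,0],[0,0,-0.015,0]]])

```text
clock: 12.15
position: [0.5604, 0.0768, 0.1158]
tool_rot: [3.141, -0.0, 1.192]
force: [-0.7, 0.7, -1.6]
grip_width: 0.0173
finger_force: 20.8
```

Request:
carry_out(rows=[[[0,0,-0.002,0],[0,0,-0.004,0],[0,0,-0.007,0],[0,0,-0.01,0],[0,0,-0.012,0],[0,0,-0.012,0]]])

```text
clock: 12.65
position: [0.5604, 0.0767, 0.1278]
tool_rot: [3.141, -0.0, 1.192]
force: [-0.3, -0.2, -1.6]
grip_width: 0.0171
finger_force: 20.7
```

```bash
python3 look.py l3.png .12 40
```

```text
{'clock': np.float64(12.75), 'position': array([0.5603, 0.0768, 0.1274]), 'tool_rot': array([ 3.1413e+00, -2.0000e-04,  1.1921e+00]), 'force': array([-0.4563,  0.6493, -1.0941]), 'moment': array([ 0.0986, -0.0544,  0.0296]), 'grip_width': np.float64(0.0176), 'finger_force': np.float64(20.6976)}
scene turner_end [280.6 198.4] 0.66
scene turner_grip [154.9 176.6] 0.63
```

View pics/l3.png

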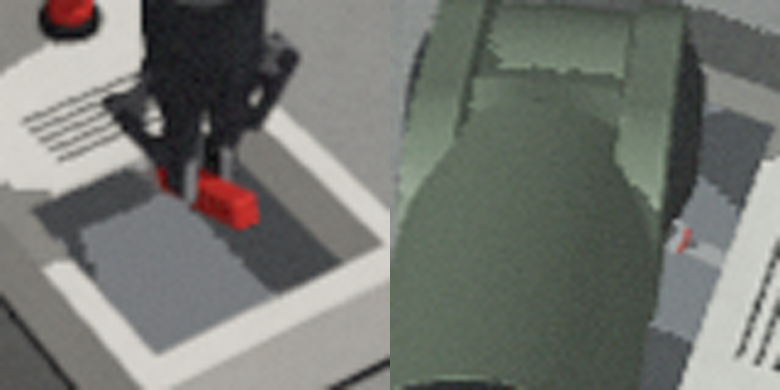

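Handle is clearly tilted (end ≈(281,198)), force near zero. Shift a little toward the lip, then draw diagonally.

Request:
carry_out(rows=[[[0.003,0,-0.001,0],[0.008,0,-0.002,0],[0.014,0,-0.003,0],[0.02,0,-0.005,0],[0.027,0,-0.008,0],[0.034,0,-0.012,0],[0.041,0,-0.016,0],[0.048,0,-0.02,0],[0.055,0,-0.024,0],[0.06,0,-0.027,0],[0.063,0,-0.028,0],[0.063,0,-0.028,0]]])

```text
clock: 14.05
position: [0.5837, 0.1359, 0.1555]
tool_rot: [3.141, -0.0, 1.193]
force: [-1.1, 0.8, -1.3]
grip_width: 0.0174
finger_force: 20.7
```

Request:
carry_out(rows=[[[0.003,0,-0.002,0],[0.008,0,-0.004,0],[0.015,0,-0.008,0],[0.022,0,-0.011,0],[0.029,0,-0.015,0],[0.036,0,-0.018,0],[0.043,0,-0.022,0],[0.05,0,-0.025,0],[0.057,0,-0.029,0],[0.062,0,-0.032,0],[0.065,0,-0.033,0],[0.065,0,-0.033,0]]])

```text
clock: 15.05
position: [0.6078, 0.1964, 0.1885]
tool_rot: [3.141, -0.0, 1.193]
force: [0.9, -0.1, -1.9]
grip_width: 0.0169
finger_force: 20.7
```

```bash
python3 look.py l4.png .12 75
```

```text
{'clock': np.float64(15.15), 'position': array([0.6075, 0.1954, 0.1882]), 'tool_rot': array([-3.1416e+00,  3.0000e-04,  1.1918e+00]), 'force': array([ 0.0548, -0.1857, -2.2405]), 'moment': array([ 0.2224, -0.1019, -0.0162]), 'grip_width': np.float64(0.0172), 'finger_force': np.float64(20.6859)}
scene turner_end [310.  208.6] 0.66
scene turner_grip [292.7 204.5] 0.94
scene turner_tip [257.1 193. ] 0.83
top turner_end [263.4 214.7] 0.75
top turner_grip [183.5 173.7] 0.6
top turner_tip [257.7 209.3] 0.83
```

View pics/l4.png

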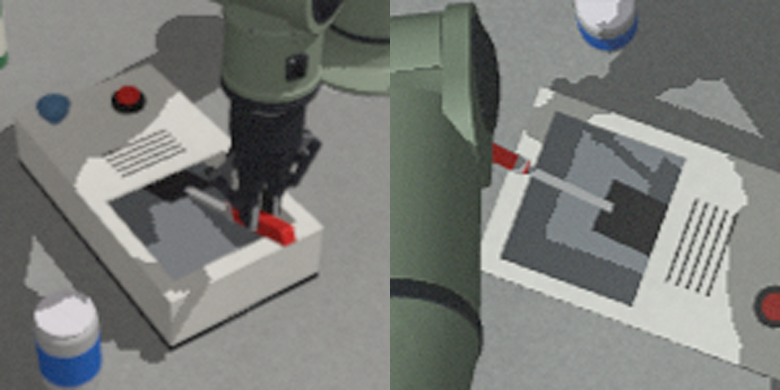

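The shank and most of the blade now show in the opening (blade at crop (632,222)), tip just by the cover edge, no force. Draw on, a bit flatter, then up.

Request:
carry_out(rows=[[[0.004,0,-0.001,0],[0.01,0,-0.003,0],[0.017,0,-0.005,0],[0.024,0,-0.008,0],[0.031,0,-0.011,0],[0.037,0,-0.014,0],[0.043,0,-0.018,0],[0.047,0,-0.024,0],[0.05,0,-0.032,0],[0.05,0,-0.04,0],[0.05,0,-0.048,0],[0.05,0,-0.05,0]]])

```text
clock: 16.45
position: [0.6266, 0.2418, 0.2402]
tool_rot: [3.14, -0.001, 1.192]
force: [0.5, 1.0, -0.7]
grip_width: 0.0175
finger_force: 20.7
```

Request:
carry_out(rows=[[[0,0,-0.005,0],[0,0,-0.013,0],[0,0,-0.023,0],[0,0,-0.035,0],[0,0,-0.047,0],[0,0,-0.06,0],[0,0,-0.073,0],[0,0,-0.086,0],[0,0,-0.098,0],[0,0,-0.108,0],[0,0,-0.115,0],[0,0,-0.118,0]]], grip_force=30)

```text
clock: 17.45
position: [0.6263, 0.2421, 0.3576]
tool_rot: [3.141, -0.001, 1.192]
force: [-0.0, 0.3, -1.6]
grip_width: 0.0172
finger_force: 34.4
```

```bash
python3 look.py l5.png .2 110; python3 - <<'E'
from h import *
f=bot.grab_frame("scene");g=bot.grab_frame("top")
for l in("turner_end","turner_grip","turner_tip"):
    a=bot.spot_point(f,l);b=bot.spot_point(g,l)
    if a and b: print(l,a[0]["conf"],b[0]["conf"],tri([(f,a[0]["position"]),(g,b[0]["position"])]))
E
```

```text
{'clock': np.float64(17.55), 'position': array([0.6261, 0.242 , 0.3566]), 'tool_rot': array([ 3.1414e+00, -3.0000e-04,  1.1919e+00]), 'force': array([-0.1681, -0.8423, -1.9216]), 'moment': array([ 0.0887, -0.0417,  0.0261]), 'grip_width': np.float64(0.0169), 'finger_force': np.float64(34.4432)}
scene turner_end [325.3 172.8] 0.87
scene turner_grip [308.9 171.8] 0.66
scene turner_tip [262.  156.7] 0.91
top turner_grip [155.1 157.7] 0.94
top turner_tip [242.4 196.8] 0.75
turner_grip 0.78 0.71 [0.62884082 0.24332141 0.34968143]
turner_tip 0.75 0.82 [0.55400734 0.03972868 0.25082209]
```

View pics/l5.png

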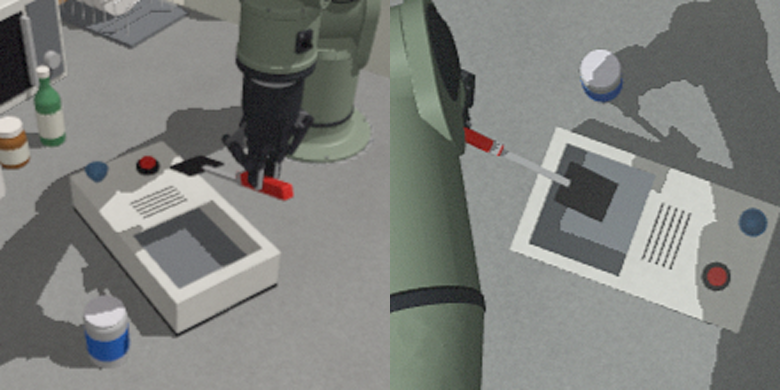

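The turner is fully out, held tilted, with its tip at z≈0.25 (needs 0.17); button up and dish unmoved. Settle and hand in.

Request:
carry_out(rows=[[[0,0,0,0],[0,0,0,0],[0,0,0,0],[0,0,0,0],[0,0,0,0],[0,0,0,0],[0,0,0,0],[0,0,0,0]]])

```text
clock: 18.92
position: [0.626, 0.242, 0.3563]
tool_rot: [3.142, 0.0, 1.192]
force: [-0.3, 0.6, -1.5]
grip_width: 0.0164
finger_force: 34.4
```

```bash
python3 -c "
from h import *
print(bot.observe()['position'],bot.observe()['grip_width'],bot.job_done())"
```

```text
the job is handed in; nothing more can be done
[0.62604252 0.2420225  0.35630173] 0.016443567113591465 None
```

The job is handed in at about 19 s: I pressed the stop button to its bottom and it sprang back (the press peaked at about 102 N, higher than needed and near the 120 N wrist limit), then drew the turner out with little force; it is held at rest, its lowest point about 16 cm above the dryer's top, and nothing else appears to have moved.

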